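# Release the ratchet of a tin lidding press and press the lid home

### The arm

A 6-joint arm with a two-finger parallel gripper is mounted at the origin on the work surface; the furniture and walls round the work are solid. World frame = base frame: x ahead of the robot, y to its left, z up, the work surface at z = 0. Lengths are in mm, angles in rad, forces in N, time in s.
With the tool pointing down it reaches from about 275 to 750 mm from the base axis. Payload 10.2 kg.
Tool frame: the origin (TCP) lies midway between the tips of the shut fingers; the grasp point (between the pads) lies 19 mm behind it; y points along the fingers, z is the direction in which the jaws open and shut, and the axes are right-handed (so a half turn about y gives the same grasp; the last joint's range is limited). The gripper opens to 88 mm and grips with 3 to 60 N. Pads are 18 mm wide; open, the fingers measure 123 mm over their backs; the gripper's body (75 mm by 187 mm) begins 45 mm behind the grasp point.
Start: joints at [-1.541, 0.313, 1.498, -0, 1.331, -0.223], TCP at [131.297, -508.323, 238.72] pointing down, gripper open.
Joint ranges: [-2.94, 2.94], [-0.97, 2.17], [0.19, 2.56], [-1.23, 4.37], [0.02, 3.11], [-2.88, 2.88]. Speed limits (rad/s): [2.39, 2.39, 3.01, 3.14, 3.14, 3.14].

### API

Orientations are given as a unit quaternion [w, x, y, z].
In Python, from station import read_state, capture, get_calibration, hand_in gives the robot as it stands. The module is installed in compiled form; this text tells all that it offers.
- The arm moves only by the tool step_arm, never from a script. Its argument "increments" is a list of rows, each a list of 4 numbers: the shift along the world's x, y, z in mm, then the turn about the world's z in rad. A call has 1 to 12 rows; each row shifts and turns the commanded pose from where the row before left it; what a row does not reach is not made up. A row lasts 1/8 s, in which the tool goes at most 62.5 mm and 10.7 degrees, less where a joint would pass 70% of its speed; a pose out of reach is approached as far as the arm can. A call with a gripper value outside its range is refused whole. "jaw" is the finger opening in mm, from 0 to 88.1, set as the call begins (left out, the last holds). The fingers move at their own pace and stop on an object; "squeeze" is the grip in N (left out, the last holds). Time passes only in rows, so rows that do not move let the fingers close. It gives the time, the measured TCP pose, the force and the opening at its end, in the units of the state.
- read_state(): the state, without advancing time (a new reading comes with each control period).
- capture(name): name is "scene" or "top" or "wrist"; returns (picture, depth): 420x560x3 uint8, red, green, blue; 420x560 float32, mm along the optical axis (not along the pixel's ray), 0 where there is no reading.
- get_calibration(name): a dict with "fx", "fy", "cx", "cy" (pixels), "world_to_cam" (4x4, takes a point from world to camera coordinates); the wrist camera has in their place "T_tool_cam" (4x4, takes a point from camera to tool coordinates, whose origin is the TCP and whose axes are the tool frame's). Camera axes: x right, y up, looking along -z (the intrinsics and any distortion apply to the point x, -y, -z); pixel columns grow to the right and rows downward; lengths in mm; the calibration is good to about 2 mm. A picture is of the moment at which its call begins: read the wrist's pose just before it. get_calibration takes no time and is no camera call.
- hand_in(): hands the job in, once; it reports no verdict.
The state is a dict: "clock": time; "q": joint angles; "joint_vel": joint speeds; "tau": joint torques, N m; "tool_pos": TCP position; "tool_rot": TCP orientation; "wrist_force": force on the tool from outside, world axes, zero at the start; "ft_torque": the same for the moment, N m; "width": finger opening in mm.
Only numpy, scipy, OpenCV 4.12 (cv2) and the standard library are available. Lean on these libraries where they do the work, as an engineer would, in place of code of your own. Each camera call takes 0.05 s, during which the arm holds its last target.

### The job

In the bench lidding press a tin waits with its lid standing proud, and the press arm is held up by a ratchet. With the fingertips, press the pawl's thumb tab down until the pawl flips clear of the teeth and stays clear, then push the arm down by its black grip until the lid is fully home on the tin, and take the hand away. Only touch and push: do not grasp or lift the arm or anything else, do not touch the lid by hand, and leave the other tins, lids and cakes where they stand.

Things in the scene. Friction and masses are not known exactly. Their poses are not given: they have to be found in the camera images.
- lidpress: Grey bench lidding press, fixed: base plate 96 (x) x 240 (y) x 12 mm, column at its +y end, in the middle a tin 88 mm across. Origin: under the tin's axis, on the bench. z up; the arm reaches from the column towards -y over the tin and beyond the base; toothed quadrant, pawl and thumb tab are on the -x side (towards the robot). Highest point under 290 mm.
- pivot_pt (a point): Axis of the arm's hinge, at the top of the column: 85 mm towards +y from the press origin and 125 mm above the bench. Axes as the press; the hinge runs along x.
- press_arm (a joint): Angle of the press arm (rad). 0: it rises 30 degrees from the pivot towards the press's -y; grows as it goes down; 0.52 to 0.53: level, lid home. Starts at 0 to 0.16. It stays where left. With the pawl in the teeth it can go down one tooth (0.14) at most; with the pawl out about 2 N at the grip moves it, and from about 0.40 on, where its round foot meets the lid, about 8 to 10 N.
- grip_pt (a point): On the centre line of the arm's black round grip (28 mm thick, 112 mm long, at the free end), half-way along it, 225 mm from the pivot. Its x is along the hinge; -y points outward along the arm; z is square to the arm, upwards (the grip's upper side is 14 mm along z). About 220 to 240 mm above the bench at the start, 125 mm with the lid home.
- pawl (a joint): Angle of the ratchet pawl above the quadrant (rad). About -0.20 to -0.02: in the teeth. Grows as the thumb tab is pressed down. Over-centre spring: past 0.12 it flips over by itself to its stop at 0.44, clear of the teeth, and stays there. Pressing takes about 4 N at first, less further on.
- tab_pt (a point): Centre of the ribbed upper face of the pawl's thumb tab, a steel plate 46 (x) x 20 (y) mm standing out on the press's -x side, its centre 47 mm from the arm's plane, 195 to 203 mm above the bench. Pressed, it goes almost straight down, 25 mm in all, to its stop. Its hinge lies 43 mm towards the press's +y. Free room above.
- lid (a joint): How far the tin's lid has been pressed down (m). 0: standing 9 mm proud, its top 71 mm above the bench; 0.009: fully home. It is tight on the tin: about 20 N.
- lid_top (a point): Centre of the lid's top. The lid is 92 mm across.
- closed_tin_a_mid (a point): Bystander, loose: a closed tin 92 mm across, 50 mm high; the point is its centre.
- lid_stack_mid (a point): Bystander, loose: a stack of three lids, 92 mm across, 48 mm high; its centre.
- cake_a_mid (a point): Bystander, loose: a moon cake 75 mm across, 34 mm high; its centre.
- cake_b_mid (a point): Bystander, loose: a second moon cake, 75 mm across, 32 mm high; its centre.

How it is judged:
By the outcome, as a careful person would: the job done as asked, in the order asked, and still so for the second after the job is handed in, with the robot touching nothing.
It also fails if it takes over 40 s, if anything falls off the work surface, if the arm or the gripper's body presses on something with over 40 N, if the wrist force passes 120 N, or if a joint passes its speed limit or range.

## Working session

There is one attempt and no reset: what is moved stays moved. The work goes in short steps, Python scripts to look and compute and a tool call to move; the robot and the scene stay as the last step left them, time stands still between calls to the robot, and variables do not carry over. Pictures are saved under pics/ and viewed, and the job is handed in when it is done.

Besides the shell and the picture viewer there is one more tool, called after "Call:" as name(argument=value, ...), one argument or row to a line, values as JSON. step_arm: Moves the arm, as the interface text tells. Its arguments: {"type":"object","properties":{"increments":{"type":"array"},"jaw":{"type":"number"},"squeeze":{"type":"number"}},"required":["increments"]}

```bash
mkdir -p pics; cat > h.py <<'E'
import numpy as np, cv2
from station import *
def px2w(name,u,v,d,cal=None):
    c=cal or get_calibration(name)
    p=np.array([(u-c["cx"])/c["fx"]*d,-(v-c["cy"])/c["fy"]*d,-d,1])
    return (np.linalg.inv(np.array(c["world_to_cam"]))@p)[:3]
def cloud(name,depth):
    c=get_calibration(name);v,u=np.mgrid[0:420,0:560]
    P=np.stack([(u-c["cx"])/c["fx"]*depth,-(v-c["cy"])/c["fy"]*depth,-depth,np.ones_like(depth)],-1)
    return (P@np.linalg.inv(np.array(c["world_to_cam"])).T)[...,:3]
E
python3 - <<'E'
from h import *
s=read_state();print({k:np.round(v,3) for k,v in s.items()})
for n in["scene","top"]:
    p,d=capture(n);cv2.imwrite(f"pics/{n}0.png",p[...,::-1]);np.save(f"{n}0.npy",d)
    c=get_calibration(n);print(n,{k:np.round(v,3).tolist() for k,v in c.items()})
E
```

```text
{'clock': np.float64(0.0), 'q': array([-1.541,  0.313,  1.498, -0.   ,  1.331, -0.223]), 'joint_vel': array([-0.001, -0.001, -0.   ,  0.   ,  0.001,  0.001]), 'tau': array([-1.0000e-03, -4.0221e+01, -2.5227e+01,  6.9000e-02,  3.5000e-02,
       -0.0000e+00]), 'tool_pos': array([ 131.274, -508.085,  238.185]), 'tool_rot': array([ 0.089, -0.089,  0.702, -0.701]), 'wrist_force': array([-0.013,  0.601, -1.012]), 'ft_torque': array([-0.006,  0.016,  0.027]), 'width': np.float64(88.031)}
scene {'fx': 399.057, 'fy': 399.057, 'cx': 282.818, 'cy': 204.81, 'world_to_cam': [[-0.722, -0.692, -0.019, 321.281], [0.34, -0.377, 0.862, -283.54], [-0.603, 0.615, 0.507, -796.845], [0.0, 0.0, 0.0, 1.0]]}
top {'fx': 405.197, 'fy': 405.197, 'cx': 282.859, 'cy': 213.218, 'world_to_cam': [[-0.009, -1.0, -0.019, 12.88], [0.998, -0.01, 0.056, -430.049], [-0.057, -0.019, 0.998, -1300.709], [0.0, 0.0, 0.0, 1.0]]}
```

View pics/scene0.png

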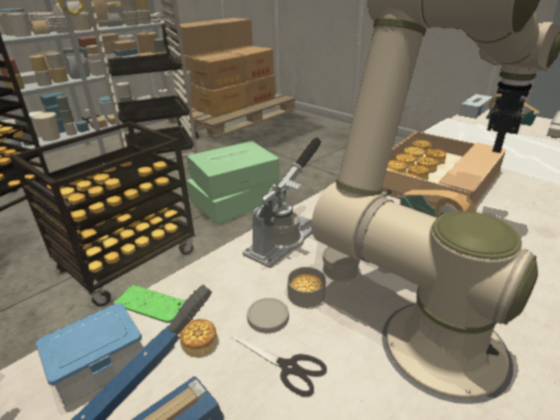

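View pics/top0.png

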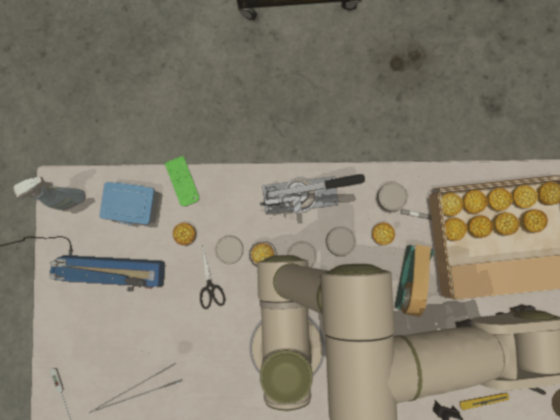

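The top view shows the press around px (300,195), its grip towards the right (-y) at (345,181), and the thumb tab around (299,212). I'll enlarge both views.

```bash
python3 - <<'E'
from h import *
t=cv2.imread("pics/top0.png")[150:270,230:420];cv2.imwrite("pics/topc.png",cv2.resize(t,None,fx=4,fy=4,interpolation=cv2.INTER_CUBIC))
t=cv2.imread("pics/scene0.png")[125:275,235:345];cv2.imwrite("pics/scc.png",cv2.resize(t,None,fx=4,fy=4,interpolation=cv2.INTER_CUBIC))
d=np.load("top0.npy");P=cloud("top",d)
np.set_printoptions(linewidth=250,suppress=True)
print("z grid rows 174..222 step3, cols 256..370 step 4")
print("     ",np.arange(256,370,4))
for r in range(172,224,2):print(r,P[r,256:370:4,2].round().astype(int))
for u,v in[(345,181),(299,212),(300,195),(265,195)]:print(u,v,P[v,u].round(1))
E
```

```text
z grid rows 174..222 step3, cols 256..370 step 4
      [256 260 264 268 272 276 280 284 288 292 296 300 304 308 312 316 320 324 328 332 336 340 344 348 352 356 360 364 368]
172 [ 4  3  1  0 -2 -1 -2  1 -4 -1  2  4  3 -4  0 -2  1  2 -4 -1 -2  0 -7 -1  0 -4  0  2 -1]
174 [ -5   3   0   2  -5  -1  -3   3  -1   0   0  -2  -7  -5   3  -1   3   2   0  -1   1  -7  -2   0   4 237 245   0  -1]
176 [  3  -6  -2   2  -1  -3   0  -5   1   1  -1   1  -1  -2  -4   2  -6  -2  -2  11   4  -3   0 232 241 248 246  -4   1]
178 [ -1   3  -5   1  -1  -1  -3   7  -4  -2  14  13  12  -2   3   8   8  10  15  16 215 227 235 239 247 250 250 242   1]
180 [ -5   4  -2   2   0  -2  -1   1   1  19  72  67  72  17  14  11  14 204 206 216 224 228 233 236 244 246 250 244  -2]
182 [ -6   1  -2  -2  -4   1   0  -3  17  72 107 109  67  68  15  16   6 203 216 219 224 232 236 238 242 243 252  -1   1]
184 [ -2   0   0  -3  11  11  11  18  17 103 110 109 101  65 191 192 203 208 211 221 224 225 229 237 235 238  -2  -3   5]
186 [  2   3  11  16 132   8  10  16  76 109 168 159 182 185 191 195 195 209 212 219 220 224 222 218  
[... 1543 characters left out ...]
12 [ -2  -4   0  14   9  11   7   0   2  -1 195 202  -1   1   1  -1   0  -3  -2  -1   2  -5  -2   1   0  -3  -2   4  -4]
214 [ 0  1  0 -1 -2  1  2  0  1 -5  0  6  4  4  3 -7 -2 -4  0  0  1 -1  1  5  0  2  0  1  0]
216 [-3 -3  0  3 -2  2  0 -4  0  4  2  1 -3  0 -3 -3  0  2  5 -1 -4  0 -5  1 -5  0 -3 -4  0]
218 [-1 -5 -4  3 -5  0 -5  4 -3 -1  1  1 -2 -4  0 -2 -1 -7 -1  0 -4 -1 -2 -5 -1 -1 -2 -4  0]
220 [-2 -2  1 -1  0  2 -2 -2  0  0  2  4  1 -2  1  2 -3  2  2 -2  1  2 -2 -6 -1 -1 -5 -4 -2]
222 [ 1 -1 -4  0  3 -1 -7 -3  2  2 -3  0 -2  4  2 -3 -3 -5 -2  4 -2  1 -1 -2 -1 -1 -2  0 -2]
345 181 [ 502.6 -163.6  236.1]
299 212 [422.3 -39.7 201.9]
300 195 [478.9 -45.2 110.3]
265 195 [487.5  64.6  37.1]
```

View pics/topc.png

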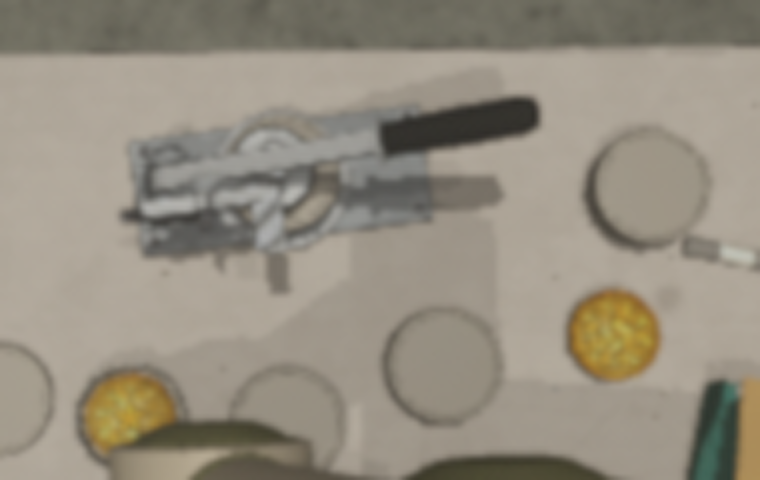

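View pics/scc.png

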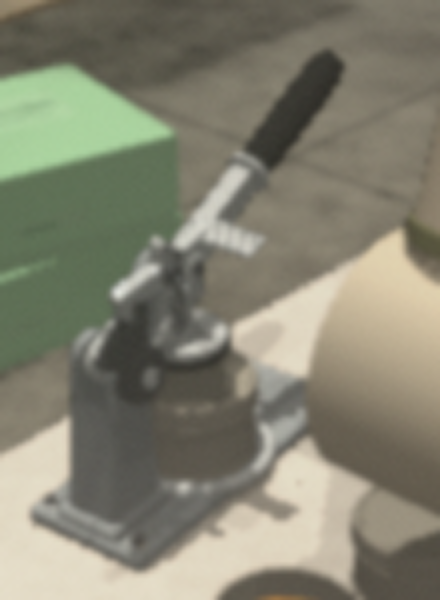

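```bash
python3 - <<'E'
from h import *
from scipy.spatial.transform import Rotation as R
np.set_printoptions(suppress=True)
print(R.from_quat(read_state()["tool_rot"],scalar_first=True).as_matrix().round(3))
d=np.load("top0.npy");P=cloud("top",d);p=cv2.imread("pics/top0.png")
v,u=np.mgrid[0:420,0:560]
z=P[...,2]
# base plate
m=(z>6)&(z<20)&(u>250)&(u<345)&(v>170)&(v<215)
r=cv2.minAreaRect(P[m][:,:2].astype(np.float32));print("base",r)
# grip: dark pixels high
g=(p.sum(-1)<190)&(z>195)&(u>318)&(u<370)&(v>168)&(v<195)
G=P[g];c=G.mean(0);w=np.linalg.svd(G-c,full_matrices=False)[2][0];print("grip",g.sum(),c,w,"yaw",np.degrees(np.arctan2(w[0],-w[1])),np.degrees(np.arctan2(abs(w[2]),np.hypot(*w[:2]))))
# tab
t=(z>185)&(z<212)&(u>=290)&(u<=306)&(v>=203)&(v<=216)
T=P[t];print("tab",t.sum(),T.min(0),T.max(0),T.mean(0),cv2.minAreaRect(T[:,:2].astype(np.float32)))
# arm bar
a=(z>130)&(z<232)&(u>268)&(u<330)&(v<194)&(v>176)
A=P[a];c=A.mean(0);w=np.linalg.svd(A-c,full_matrices=False)[2][0];print("arm",c,w,np.degrees(np.arctan2(w[0],-w[1])))
l=(z>62)&(z<78)&(u>284)&(u<318)&(v>175)&(v<210);print("lid",P[l].mean(0),cv2.minEnclosingCircle(P[l][:,:2].astype(np.float32)))
E
```

```text
[[-0.968 -0.     0.25 ]
 [-0.25   0.001 -0.968]
 [-0.    -1.    -0.001]]
base ((489.8835754394531, -38.999786376953125), (278.2536926269531, 126.71575164794922), 88.47889709472656)
grip 293 [ 502.5695728  -162.16094319  236.65288845] [-0.12295446  0.06467317  0.99030277] yaw -117.74404961226895 82.0142997210383
tab 74 [419.76136781 -42.72918455 193.13659718] [447.89474675 -23.25887289 203.53047372] [434.54886049 -33.14304853 198.61789982] ((434.1624755859375, -33.23423767089844), (28.08821678161621, 19.439441680908203), 2.6363494396209717)
arm [491.33428395 -48.05997186 176.74203302] [-0.04978105  0.91062166 -0.41023169] -176.87091998480017
lid [487.92341899 -59.49443675  69.10749197] ((489.668701171875, -45.332313537597656), 45.38274383544922)
```

```bash
python3 - <<'E'
from h import *
np.set_printoptions(suppress=True)
d=np.load("top0.npy");P=cloud("top",d);z=P[...,2];v,u=np.mgrid[0:420,0:560]
# arm/grip ridge: per column, high points
m=(z>140)&(z<260)&(u>=296)&(u<=366)&(v>170)&(v<194)
A=P[m]
k=cv2.fitLine(A.astype(np.float32),cv2.DIST_HUBER,0,.01,.01).ravel();print("arm",k,np.degrees(np.arctan2(-k[0],k[1])),np.degrees(np.arctan(k[2]/np.hypot(k[0],k[1]))))
for lo in(300,320,336,350,362):
    q=m&(u>=lo)&(u<lo+4);print(lo,P[q].mean(0).round(1),P[q][:,0].min().round(1),P[q][:,0].max().round(1))
print("tip",A[A[:,1].argmin()])
m=(z>6)&(z<20)&(u>256)&(u<345)&(v>172)&(v<216)
mm=cv2.morphologyEx(m.astype(np.uint8),cv2.MORPH_OPEN,np.ones((2,2)));n,L,S,C=cv2.connectedComponentsWithStats(mm)
mm=np.isin(L,[i for i in range(1,n) if S[i,4]>15])
print(S,cv2.minAreaRect(P[mm][:,:2].astype(np.float32)))
E
```

```text
arm [  -0.10802919    0.8953177    -0.43212947  498.0733     -125.10389
  213.77446   ] 6.8800592 -25.602777
300 [489.  -47.9 174.7] 479.3 500.0
320 [ 496.9 -103.2  202.6] 487.7 510.2
336 [ 500.7 -144.9  223.3] 488.5 514.0
350 [ 504.2 -180.6  240. ] 491.8 519.3
362 [ 507.4 -209.5  247.3] 498.5 519.7
tip [ 512.49231701 -214.40148144  238.13065558]
[[     0      0    560    420 234326]
 [   310    177     26      8     92]
 [   293    180      2      2      4]
 [   263    183     28     11    133]
 [   302    190     37     23    436]
 [   264    195      3      8     18]
 [   265    203     30     12    191]] ((447.614013671875, -54.13740539550781), (173.0775604248047, 239.96865844726562), 6.938506126403809)
```

Call:
step_arm(
  increments=[
    [22,35,6,0.12],
    [25,40,6,0.12],
    [25,40,6,0.12],
    [25,40,6,0.12],
    [25,40,4,0.12],
    [25,40,2,0.12],
    [25,40,0,0.12],
    [25,40,0,0.12],
    [25,40,0,0.12],
    [25,40,0,0.12],
    [25,40,0,0.12],
    [25,39,0,0.12],
  ],
  jaw=0,
  squeeze=15,
)

```text
clock: 1.6
tool_pos: [428.8, -32.8, 268.6]
tool_rot: [-0.53, 0.531, -0.468, 0.467]
wrist_force: [0.4, -0.8, -0.1]
width: 0.4
```

Call:
step_arm(
  increments=[
    [0,0,0,0],
    [0,0,0,0],
  ],
)

```text
clock: 1.85
tool_pos: [428.0, -34.7, 268.5]
tool_rot: [-0.529, 0.53, -0.469, 0.469]
wrist_force: [0.5, 0.3, -0.7]
width: 0.2
```

```bash
python3 - <<'E'
from h import *
s=read_state();print({k:np.round(v,3).tolist() for k,v in s.items()})
for n in["scene","top","wrist"]:
    p,d=capture(n);cv2.imwrite(f"pics/{n}1.png",p[...,::-1]);np.save(f"{n}1.npy",d)
c=get_calibration("wrist");print({k:np.round(v,3).tolist() for k,v in c.items()})
t=cv2.imread("pics/scene1.png")[100:275,215:365];cv2.imwrite("pics/scc1.png",cv2.resize(t,None,fx=3.4,fy=3.4,interpolation=cv2.INTER_CUBIC))
E
```

```text
{'clock': 1.85, 'q': [-0.355, 0.076, 1.709, -0.0, 1.357, -0.476], 'joint_vel': [-0.024, -0.007, 0.001, 0.002, 0.0, -0.001], 'tau': [1.166, -28.879, -25.559, 0.099, 0.049, -0.002], 'tool_pos': [427.976, -34.664, 268.498], 'tool_rot': [-0.529, 0.53, -0.469, 0.469], 'wrist_force': [0.511, 0.254, -0.732], 'ft_torque': [-0.032, -0.129, -0.027], 'width': 0.2}
{'fx': 366.723, 'fy': 366.723, 'cx': 275.138, 'cy': 208.693, 'T_tool_cam': [[0.0, -0.953, -0.302, -78.347], [0.0, 0.302, -0.953, -147.099], [1.0, 0.0, 0.0, 0.883], [0.0, 0.0, 0.0, 1.0]]}
```

View pics/wrist1.png

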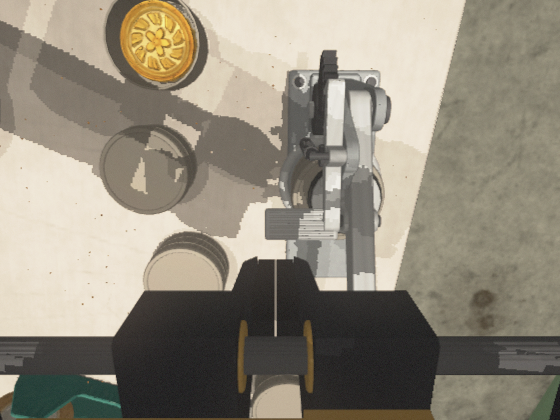

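View pics/scc1.png

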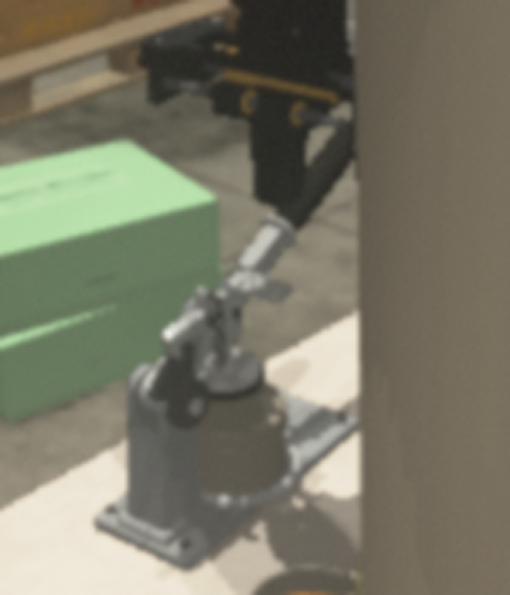

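The wrist view shows the tab at px cols 265–340, rows 208–240, and it is ahead of the fingers. I'll measure it from the wrist depth.

```bash
cat >> h.py <<'E'
def wcloud(depth,s):
    from scipy.spatial.transform import Rotation as R
    c=get_calibration("wrist");v,u=np.mgrid[0:420,0:560]
    P=np.stack([(u-c["cx"])/c["fx"]*depth,-(v-c["cy"])/c["fy"]*depth,-depth,np.ones_like(depth)],-1)
    P=(P@np.array(c["T_tool_cam"]).T)[...,:3]
    return P@R.from_quat(s["tool_rot"],scalar_first=True).as_matrix().T+np.array(s["tool_pos"])
E
python3 - <<'E'
from h import *
np.set_printoptions(suppress=True)
s=read_state();P=wcloud(np.load("wrist1.npy"),s)
for u,v in[(268,212),(268,236),(295,212),(295,237),(320,220),(300,224),(335,224),(360,230),(365,270),(360,285),(180,275)]:print(u,v,P[v-1:v+2,u-1:u+2].reshape(-1,3).mean(0).round(1))
E
```

```text
268 212 [423.5 -28.6 198.2]
268 236 [425.3 -42.9 202.3]
295 212 [440.2 -26.4 198.7]
295 237 [442.  -41.2 203.2]
320 220 [456.3 -29.3 200. ]
300 224 [444.2 -33.2 200.5]
335 224 [465.6 -30.1 202. ]
360 230 [481.5 -32.  202.8]
365 270 [495.1 -66.1 187.2]
360 285 [492.6 -75.8 191.1]
180 275 [ 337.3 -162.9   48.2]
```

Call:
step_arm(
  increments=[
    [6,-1,-15,0],
    [0,0,-20,0],
    [0,0,-18,0],
    [0,0,-8,0],
    [0,0,0,0],
  ],
)

```text
clock: 2.62
tool_pos: [434.2, -35.5, 207.3]
tool_rot: [-0.529, 0.53, -0.469, 0.468]
wrist_force: [-0.2, -1.5, 0.4]
width: 0.1
```

Call:
step_arm(
  increments=[
    [0,0,-3,0],
    [0,0,-3,0],
    [0,0,-3,0],
    [0,0,-3,0],
    [0,0,0,0],
  ],
)

```text
clock: 3.25
tool_pos: [434.3, -35.3, 195.6]
tool_rot: [0.53, -0.53, 0.469, -0.469]
wrist_force: [0.6, 0.7, 1.3]
width: 0.2
```

Call:
step_arm(
  increments=[
    [0,0,-2,0],
    [0,0,-2,0],
    [0,0,-2,0],
    [0,0,0,0],
  ],
)

```text
clock: 3.75
tool_pos: [434.2, -35.2, 189.5]
tool_rot: [-0.529, 0.53, -0.469, 0.468]
wrist_force: [-0.6, 1.0, 0.5]
width: 0.6
```

Call:
step_arm(
  increments=[
    [0,0,-2,0],
    [0,0,-2,0],
    [0,0,0,0],
  ],
)

```text
clock: 4.12
tool_pos: [434.2, -35.3, 185.6]
tool_rot: [-0.53, 0.53, -0.469, 0.468]
wrist_force: [-0.8, -0.4, 0.5]
width: 0.6
```

```bash
python3 - <<'E'
from h import *
s=read_state()
for n in["scene","wrist"]:
    p,d=capture(n);cv2.imwrite(f"pics/{n}2.png",p[...,::-1]);np.save(f"{n}2.npy",d)
a=cv2.resize(cv2.imread("pics/scene2.png")[125:275,235:345],None,fx=3,fy=3,interpolation=cv2.INTER_CUBIC)
b=cv2.resize(cv2.imread("pics/wrist2.png")[60:300,230:430],(375,450))
cv2.imwrite("pics/c2.png",np.hstack([a,b]))
E
```

```text
(no output)
```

View pics/c2.png

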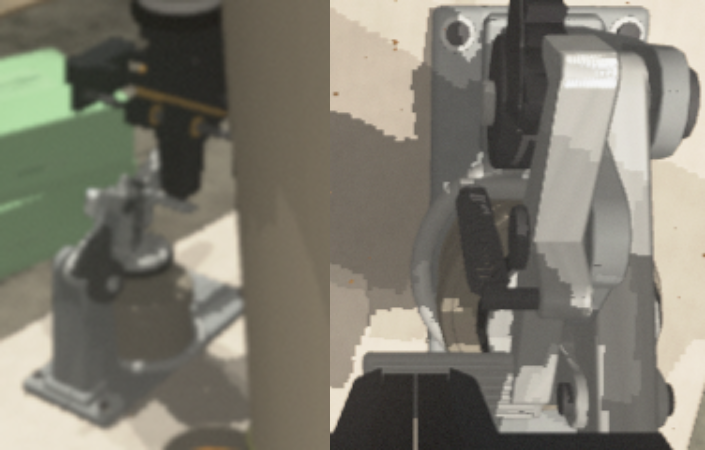

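```bash
python3 - <<'E'
from h import *
np.set_printoptions(suppress=True)
s=read_state();P=wcloud(np.load("wrist2.npy"),s)
for u,v in[(255,250),(270,250),(290,250),(310,250),(325,255),(355,250),(370,265),(385,260),(360,150),(390,200)]:print(u,v,P[v-1:v+2,u-1:u+2].reshape(-1,3).mean(0).round(1))
E
```

```text
255 250 [424.9 -26.9 178.5]
270 250 [431.7 -26.  178.5]
290 250 [440.8 -24.9 178.6]
310 250 [449.8 -23.7 178.6]
325 255 [456.7 -24.7 180.3]
355 250 [478.1 -32.4 151.7]
370 265 [482.1 -32.6 168.3]
385 260 [488.1 -28.1 170.4]
360 150 [457.1  27.2 205.7]
390 200 [485.2   1.1 166.9]
```

Force has dropped to about zero and the tab is roughly 20 mm lower, so it has likely flipped. I'll lift away and verify.

Call:
step_arm(
  increments=[
    [0,0,20,0],
    [0,0,35,0],
    [0,0,30,0],
    [0,0,0,0],
  ],
)

```text
clock: 4.72
tool_pos: [435.0, -35.5, 272.3]
tool_rot: [0.53, -0.529, 0.467, -0.47]
wrist_force: [-1.5, 0.5, -0.3]
width: 0.1
```

```bash
python3 - <<'E'
from h import *
np.set_printoptions(suppress=True)
s=read_state();p,d=capture("wrist");cv2.imwrite("pics/wrist3.png",p[...,::-1]);P=wcloud(d,s)
print(s["tool_pos"])
for u,v in[(268,212),(268,236),(275,225),(295,212),(295,237),(300,224),(360,260),(362,280)]:print(u,v,P[v-1:v+2,u-1:u+2].reshape(-1,3).mean(0).round(1))
E
```

```text
[434.96429907 -35.54492073 272.31633241]
268 212 [431.4 -37.  177.5]
268 236 [ 439.  -125.6    1.3]
275 225 [ 445.8 -110.4    1.1]
295 212 [450.  -34.9 177. ]
295 237 [ 470.8 -118.3   13.1]
300 224 [467.3 -80.5  71.7]
360 260 [499.3 -61.8 185.3]
362 280 [501.9 -74.2 191. ]
```

View pics/wrist3.png

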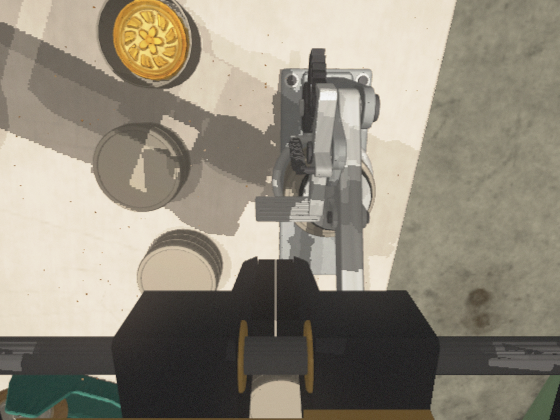

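The pawl stays flipped: the tab face sits at z≈177, at px (285,208). Next I move over the grip.

Call:
step_arm(
  increments=[
    [17,-32,8,0],
    [17,-32,0,0],
    [17,-32,0,0],
    [17,-32,0,0],
    [0,0,0,0],
    [0,0,0,0],
  ],
)

```text
clock: 5.52
tool_pos: [501.8, -162.6, 277.8]
tool_rot: [-0.53, 0.53, -0.469, 0.468]
wrist_force: [-0.2, 0.8, 0.5]
width: 0.4
```

```bash
python3 - <<'E'
from h import *
np.set_printoptions(suppress=True)
print(read_state()["tool_pos"])
for n in["scene","top"]:
    p,d=capture(n);cv2.imwrite(f"pics/{n}4.png",p[...,::-1])
a=cv2.resize(cv2.imread("pics/scene4.png")[75:275,235:355],(360,600),interpolation=cv2.INTER_CUBIC)
cv2.imwrite("pics/c4.png",a)
E
```

```text
[ 501.83161357 -162.59331066  277.78993621]
```

View pics/c4.png

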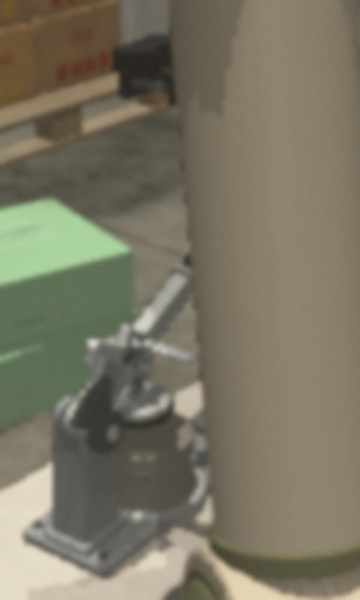

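Call:
step_arm(
  increments=[
    [2,0,-15,0],
    [0,0,-15,0],
    [0,0,-6,0],
    [0,0,-4,0],
    [0,-1,-4,0],
    [0.3,-2,-4,0],
    [0.3,-2,-4,0],
    [0,0,0,0],
  ],
)

```text
clock: 6.62
tool_pos: [504.8, -168.4, 226.3]
tool_rot: [-0.529, 0.53, -0.469, 0.468]
wrist_force: [-0.2, -0.3, 0.0]
width: 0.6
```

Call:
step_arm(
  increments=[
    [0,-2,-4,0],
    [0.3,-2,-4,0],
    [0.3,-2,-4,0],
    [0,-1,-4,0],
    [0,-1,-4,0],
    [0.3,-1,-4,0],
    [0,-1,-4,0],
    [0,0,0,0],
  ],
)

```text
clock: 7.62
tool_pos: [505.6, -178.2, 198.3]
tool_rot: [-0.53, 0.53, -0.469, 0.468]
wrist_force: [-0.2, -0.2, -0.2]
width: 0.3
```

```bash
python3 - <<'E'
from h import *
np.set_printoptions(suppress=True)
s=read_state();p,d=capture("wrist");cv2.imwrite("pics/wrist5.png",p[...,::-1]);np.save("w5.npy",d);P=wcloud(d,s)
for v in(140,170,200,220,240,255):print(v,[P[v,u].round(0).tolist() for u in (265,285,300)])
p,d=capture("top");cv2.imwrite("pics/top5.png",cv2.resize(p[140:260,230:420,::-1],None,fx=4,fy=4))
E
```

```text
140 [[495.0, -121.0, 182.0], [504.0, -119.0, 184.0], [510.0, -119.0, 181.0]]
170 [[496.0, -134.0, 182.0], [505.0, -133.0, 183.0], [513.0, -133.0, 178.0]]
200 [[498.0, -147.0, 187.0], [507.0, -146.0, 187.0], [514.0, -146.0, 183.0]]
220 [[499.0, -155.0, 189.0], [508.0, -154.0, 190.0], [515.0, -155.0, 185.0]]
240 [[500.0, -164.0, 191.0], [509.0, -163.0, 193.0], [516.0, -164.0, 188.0]]
255 [[501.0, -170.0, 194.0], [510.0, -170.0, 193.0], [517.0, -170.0, 190.0]]
```

View pics/wrist5.png

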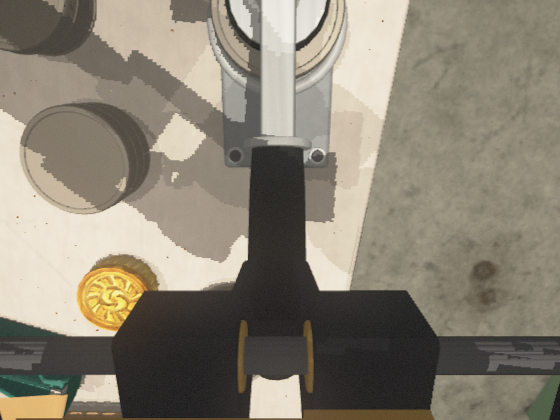

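View pics/top5.png

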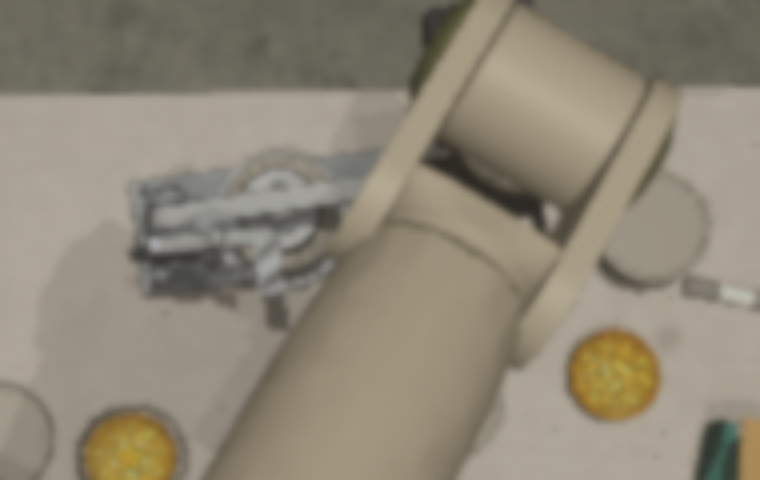

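The grip follows under the tips, at about 15°. I keep pushing.

Call:
step_arm(
  increments=[
    [0.3,-1,-4,0],
    [0,-1,-4,0],
    [0.3,-1,-4,0],
    [0,-1,-4,0],
    [0,0,-4,0],
    [0,-0.5,-4,0],
    [0,0,-4,0],
    [0,-0.5,-4,0],
    [0,0,-3,0],
  ],
)

```text
clock: 8.85
tool_pos: [506.4, -183.4, 163.5]
tool_rot: [-0.53, 0.53, -0.469, 0.469]
wrist_force: [0.0, -1.3, 0.6]
width: 0.7
```

Call:
step_arm(
  increments=[
    [0,0,-3,0],
    [0,0,-3,0],
    [0,0,-3,0],
    [0,0,-3,0],
  ],
)

```text
clock: 9.35
tool_pos: [506.7, -184.6, 152.9]
tool_rot: [-0.529, 0.53, -0.467, 0.47]
wrist_force: [-3.0, -5.7, 9.2]
width: 0.5
```

Call:
step_arm(
  increments=[
    [0,0,-3,0],
    [0,0,-2,0],
    [0,0,-2,0],
  ],
)

```text
clock: 9.72
tool_pos: [506.9, -184.9, 146.0]
tool_rot: [-0.529, 0.53, -0.467, 0.47]
wrist_force: [-3.4, -7.3, 9.1]
width: 0.6
```

Call:
step_arm(
  increments=[
    [0,0,-2,0],
    [0,0,-2,0],
    [0,0,-1,0],
    [0,0,0,0],
  ],
)

```text
clock: 10.22
tool_pos: [507.0, -184.9, 141.0]
tool_rot: [-0.529, 0.53, -0.467, 0.47]
wrist_force: [-0.7, -6.9, 8.3]
width: 0.1
```

Call:
step_arm(
  increments=[
    [0,0,-1,0],
    [0,0,-1,0],
    [0,0,0,0],
  ],
)

```text
clock: 10.6
tool_pos: [507.0, -185.0, 139.0]
tool_rot: [-0.529, 0.53, -0.467, 0.47]
wrist_force: [-0.4, -6.6, 8.0]
width: 0.5
```

Call:
step_arm(
  increments=[
    [0,0,-1,0],
    [0,0,-1,0],
    [0,0,0,0],
  ],
)

```text
clock: 10.98
tool_pos: [507.1, -185.1, 137.3]
tool_rot: [-0.529, 0.53, -0.467, 0.47]
wrist_force: [-2.4, -7.1, 10.3]
width: 0.5
```

Call:
step_arm(
  increments=[
    [0,0,-1,0],
    [0,0,0,0],
  ],
)

```text
clock: 11.22
tool_pos: [507.1, -185.1, 136.9]
tool_rot: [-0.529, 0.53, -0.467, 0.471]
wrist_force: [-3.9, -6.2, 15.6]
width: 0.5
```

Call:
step_arm(
  increments=[
    [0,0,-1,0],
    [0,0,0,0],
  ],
)

```text
clock: 11.48
tool_pos: [507.2, -185.2, 136.5]
tool_rot: [-0.529, 0.53, -0.467, 0.471]
wrist_force: [-5.9, -5.6, 20.0]
width: 0.3
```

Call:
step_arm(
  increments=[
    [0,0,-1,0],
    [0,0,0,0],
  ],
)

```text
clock: 11.72
tool_pos: [507.2, -185.2, 136.1]
tool_rot: [-0.529, 0.53, -0.466, 0.471]
wrist_force: [-8.4, -5.0, 25.7]
width: 0.5
```

The force climbed to 26 N with no further travel, so this is the hard stop. I lift straight up, retreat and check.

Call:
step_arm(
  increments=[
    [0,0,5,0],
    [0,0,15,0],
    [0,0,40,0],
    [0,0,50,0],
    [-15,-15,30,0],
    [-30,-45,0,0],
    [-30,-50,0,0],
    [-30,-50,0,0],
    [-30,-50,0,0],
    [-30,-50,0,0],
    [0,0,0,0],
    [0,0,0,0],
  ],
)

```text
clock: 13.22
tool_pos: [341.7, -442.8, 272.8]
tool_rot: [0.53, -0.529, 0.469, -0.468]
wrist_force: [1.2, 0.5, 0.7]
width: 0.5
```

```bash
python3 - <<'E'
from h import *
np.set_printoptions(suppress=True,linewidth=220)
print(read_state()["wrist_force"],read_state()["clock"])
p,d=capture("scene");a=cv2.resize(p[100:280,215:365,::-1],(500,600),interpolation=cv2.INTER_CUBIC);cv2.imwrite("pics/s6.png",a)
p,d=capture("top");cv2.imwrite("pics/t6.png",cv2.resize(p[140:260,230:420,::-1],None,fx=4,fy=4));P=cloud("top",d);z=P[...,2]
for r in range(176,214,2):print(r,z[r,256:370:4].round().astype(int))
v,u=np.mgrid[0:420,0:560]
m=(z>100)&(z<165)&(u>312)&(u<362)&(v>170)&(v<200);k=cv2.fitLine(P[m].astype(np.float32),cv2.DIST_HUBER,0,.01,.01).ravel();print(k,"slope deg",np.degrees(np.arcsin(k[2])))
E
```

```text
[1.18803767 0.52845734 0.73641233] 13.225
176 [-3 -2  1  3  1 -2 -3 -4  0 -2 -1 -1 -1 -3  3 -2  1 -1 -2 10 -2 -6  6  3  1  4 -3  0 -3]
178 [-4 -6 -3 -1 -4  2 -2 -1 -2 -2 16 19 19  8 -3  8  6  8 13 18  1 -5 -5  4  2  0 -3 -3  1]
180 [ -5  -1  -2   1  -8  -5   0  -2   0  20  64  63  66  14   9  14  12  12   7  16  -7   0   3 125 131 130 133 133  -1]
182 [ -3  -1  -2   4  -5   2  -2  -3  17  62  56  60  60  54   8  10  14  14  13  13 129 130 134 133 135 144 136 135  -4]
184 [ -2   3  -7   5   7   9  11   9  18  63  74  73  65  56  20  11  12  11 138 135 137 140 134 139 132 133 138 133  -4]
186 [   3    2   15   13  132    7    8   15   63   65   73  126   71   60   62  133  131  136  139  135  136 1323  136  134  135  132  132  127   -1]
188 [ -1  -2  15 132 142 130  10  15  58  72  72 136 140 138 133 130 134 133 135 138 134 131 134 131 134 127 121   2  -4]
190 [  2  -6  10 136 140 128  20 138 137 136 134 137 131 136 137 133 138 133 134 129 129 124 121  -2  -2  -2   1   5   0]
192 [  2   0  17 135 140 139 134 134 138 138 138 133 132 135 123  18  11  11 128  12   9  -2  -2   0  -1   1  -
[... 638 characters left out ...]
168 157 142 142 208  13  64 176  59  62  57  19  10   9   7  14   9  10  -7  -1   4  -1   2  -1   0   2]
206 [  4  -2  10 124 134   8 156 195  20  47 176  59  61  10  15  10  16   5   7  -1  -6   0  -1   4  -1  -3  -3  -3   3]
208 [ -2  -3  15  13   9  13  12  12  13  17 174  46  13  14   9  -1   3  -2  -1  -3  -1  -4  -3  -8  -4  -2  -2   1  -3]
210 [ -2  -1  -2  17   9  13   8  10  15  16 177 176  16   6   4   3   0   3   1  -1  -2  -1  -5   3  -1  -4  -4   1  -4]
212 [  0  -4  -1   8  13   6   3  -1  -1   0 177 175  -2   0   2  -1  -1   4   3  -7  -1   6  -3   0   2   3  -5   3  -2]
[  -0.11571947    0.9931774    -0.0144074   501.54514    -153.76364     133.7633    ] slope deg -0.82551163
```

View pics/s6.png

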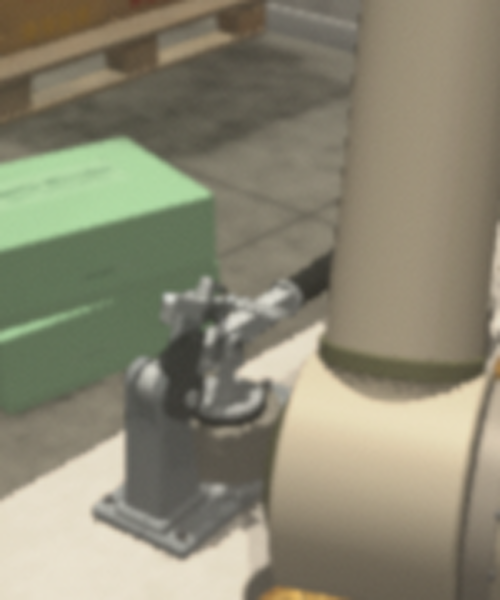

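View pics/t6.png

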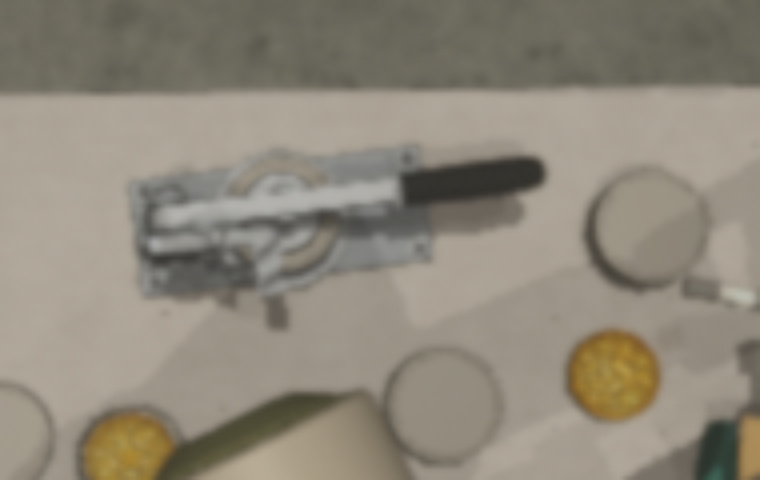

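The arm is level, the lid's top is at about 60–62 mm (it was about 69), the pawl is still flipped at 176, and the bystanders haven't moved.

```bash
python3 -c "
from station import *
print(hand_in())"
```

```text
the job is handed in; nothing more can be done
None
```

The lid is fully home on the tin, and the job was handed in at about 13.3 s with the hand well clear. I pressed the thumb tab down with the shut fingertips until the pawl flipped. I then pushed the arm down by its black grip until it came to a hard stop, and backed the hand away.

Last checks, after the hand was away:
- **Pawl:** the tab's face is at 176 mm, down from about 200 mm, and it stayed there, so the pawl is clear of the teeth.
- **Arm:** level within about 0.8°, which is within the noise of the depth readings. At the stop the force rose to about 26 N, with almost no further travel.
- **Lid:** its top reads about 60 mm, down from about 69 mm. That is 1–2 mm under the expected 62 mm, which fits the calibration tolerance.
- **Bystanders:** those visible in the last overhead picture look unmoved. I judged this by eye; one to the robot's left is partly hidden by the arm there.

One reading disagreed: the wrist force stayed near zero while I pressed the tab and in the first part of the arm's travel, where about 4 N and 2 N were expected. The pictures show both did move.

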